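Squeeze the lid off the longer snap-fit box

ROBOT

A 7-joint arm with a two-finger parallel gripper is mounted at the origin on a cart in front of the work surface, level with it; the furniture and walls round the work are solid. World frame = base frame: x ahead of the robot, y to its left, z up, the work surface at z = 0. Lengths are in mm, angles in rad, forces in N, time in s.
With the tool pointing down it reaches from about 400 to 875 mm from the base axis. Payload 6.5 kg.
Tool frame: the origin (TCP) lies between the finger pads; the fingertips stand 8 mm ahead of it and the grasp point (between the pads) lies 11 mm behind it; z points along the fingers, y is the line along which they close (so a half turn about z gives the same grasp; the last joint's range is limited). The gripper opens to 88 mm and grips with 3 to 60 N. Pads are 18 mm wide; open, the fingers measure 123 mm over their backs; the gripper's body (75 mm by 187 mm) begins 45 mm behind the grasp point.
Start: joints at [1.233, 0.536, -0.004, 1.538, 0.003, 1.067, -0.071], TCP at [174.499, -626.131, 246.716] pointing down, gripper open.
Joint ranges: [-2.7, 2.7], [-0.37, 2.16], [-1.27, 1.26], [0.24, 2.4], [-1.31, 4.45], [0.19, 1.91], [-2.76, 2.76]. Speed limits (rad/s): [2.39, 2.39, 3.14, 3.14, 3.14, 3.14, 3.14].

INTERFACE

Orientations are given as a 3x3 rotation matrix whose columns are the frame's x, y, z axes.
In Python, from rig import env gives the robot as it stands.
- The arm moves only by the tool creep_tool, called after ">>>" as name(argument=value, ...), one argument or row to a line, values as JSON. Schema: {"type":"object","properties":{"deltas":{"type":"array","items":{"type":"array","items":{"type":"array","items":{"type":"number"},"minItems":5,"maxItems":5},"minItems":1,"maxItems":12},"minItems":1,"maxItems":1},"squeeze":{"type":"number"},"only":{"type":"string"},"quiet":{"type":"boolean"},"lines":{"type":"string"}},"required":["deltas"],"additionalProperties":false}. deltas is a list that holds a single list of rows (three levels of brackets), with 1 to 12 rows, each of 5 numbers: the finger opening in mm, then dx, dy, dz in mm, then a turn about the tool's z in rad; each row shifts and turns the commanded pose from where the row before left it, along the tool's axes as they then stand; what a row does not reach is not made up. A row lasts 1/8 s, in which the tool goes at most 62.5 mm and 0.188 rad, less where a joint would pass 70% of its speed; a pose out of reach is approached as far as the arm can. The fingers move at their own pace and stop on an object; squeeze is the grip in N (left out, the last holds). Time passes only in rows, so rows that do not move let the fingers close. The tool returns the time, the measured TCP pose, the force, the opening and the grip force at its end. only (a regular expression) keeps the lines of the reply that match it, lines (a string "A,B") keeps lines A to B, and quiet returns only ok. Input that does not fit is refused with a message, and nothing moves.
- env.get_state(): the state, without advancing time (a new reading comes with each control period).
- env.get_image(name): name is "scene" or "top"; returns the picture (400x640x3 uint8, red, green, blue); there is no depth.
- env.camera_params(name): a dict with "intrinsics" (3x3 intrinsics, pixels), "pose" (4x4, takes a point from camera to world coordinates). Camera axes: x right, y down, z forward; pixel columns grow to the right and rows downward; lengths in mm; the calibration is good to about 2 mm. A picture is of the moment at which its call begins. camera_params takes no time and is no camera call.
- env.sign_off(): hands the job in; it is judged then, once.
The state is a dict: "time": time; "qpos": joint angles; "qvel": joint speeds; "tau": joint torques, N m; "eef_pos": TCP position; "orientation": TCP orientation; "force": force on the tool from outside, world axes, zero at the start; "torque": the same for the moment, N m; "opening": finger opening in mm; "grasp_force": force on a finger pad.
Only numpy, scipy, OpenCV 4.12 (cv2) and the standard library are available. Lean on these libraries where they do the work, as an engineer would, in place of code of your own. Each camera call takes 0.05 s, during which the arm holds its last target. There are 200 camera calls.

TASK

Open the longer of the two snap-fit storage boxes: squeeze the two upright tabs on its lid together, lift the lid off and set it down gently, right way up, on the middle of the wooden chopping board. Leave the shorter box shut where it is.

Things in the scene. Friction and masses are not known exactly. Their poses are not given: they have to be found in the camera images.
- long_lid: Grey snap-fit lid of the longer box: plate 160 x 68 x 4 mm (x length, y width, z up); origin at the centre of the plate's underside. Starts shut on a fixed white box 160 x 68 x 50 mm high (origin 50 mm above the table). A skirt reaches 18 mm below the origin into the box; set down, the lid stands on it (origin 18 mm above the surface). About 0.13 kg.
- long_tabs (a point): Point midway between the long lid's two upright tabs, 17 mm above the lid's origin, axes as the lid's. Tabs: 36 mm wide along x, 5 thick, tops 13 mm above this point (26 above the plate), outer faces at y = +27 and -27 mm. Each slides inward along y up to 8 mm to a stop (spring 2 to 8 N). Its hook leaves the box wall at 6 mm; with both kept in, the lid lifts straight up and is carried by the tabs.
- short_lid: Grey snap-fit lid of the shorter box, like the long one but for its length: plate 105 x 68 x 4 mm, the same tabs, origin and axes; shut on a fixed white box 105 x 68 x 50 mm high. To be left alone.
- board: Wooden chopping board lying flat on the table, fixed, 280 (x) x 220 (y) x 14 mm thick, brown with two dark strips across it near its ends; origin at the centre of its underside, so its top is 14 mm above the origin. Clear at the start.

How it is judged (in metres and radians):
On the way:
1. the long box's lid has come free and been lifted off its box (height (world z) of long_lid above 0.075 m), for 0.1 s.
At the end, for the whole second after the job is handed in: The long box's lid stands at rest on the chopping board, right way up within 10 degrees, its centre within 60 mm of the board's centre, and released; the short box's lid is still where it was, within 10 mm (horizontal distance between long_lid and board below 0.06 m and height (world z) of long_lid below 0.045 m and angle between long_lid's own z axis and vertical below 0.17 rad and linear speed of long_lid below 0.02 m/s and distance of short_lid from where it was at the start of the episode below 0.01 m); the robot touches nothing.
It fails at once if the short box's lid is taken off or shifted by more than 10 mm (distance of short_lid from where it was at the start of the episode above 0.01 m).
It fails at once if the long lid is dropped: faster than 0.8 m/s while its plate is below 0.10 m (linear speed of long_lid above 0.8 m/s and height (world z) of long_lid below 0.1 m).
It also fails if it takes over 38 s, if anything falls off the work surface, if the arm or the gripper's body presses on something with over 40 N, if the wrist force passes 120 N, or if a joint passes its speed limit or range.

## Working session

There is one attempt and no reset: what is moved stays moved. The work goes in short steps, Python scripts to look and compute and a tool call to move; the robot and the scene stay as the last step left them, time stands still between calls to the robot, and variables do not carry over. Pictures are saved under pics/ and viewed, at most 10 in all, crops included, and the job is handed in when it is done.

```bash
ls; mkdir -p pics; python3 - <<'E'
from rig import env
import cv2
for n in("top","scene"):
    cv2.imwrite(f"pics/{n}0.png",env.get_image(n)[:,:,::-1]); p=env.camera_params(n); print(p["intrinsics"],p["pose"])
s=env.get_state();print(s["time"],s["eef_pos"],s["orientation"],s["opening"])
E
```

```text
pics
rig.py
[[510.34809094   0.         320.22963685]
 [  0.         510.34809094 198.83859622]
 [  0.           0.           1.        ]] [[ 1.11991602e-01 -9.72627562e-01  2.03601344e-01  3.03551324e+02]
 [-9.93706726e-01 -1.10068234e-01  2.07828241e-02 -9.65023090e+01]
 [ 2.19609283e-03 -2.04647527e-01 -9.78833268e-01  1.16099242e+03]
 [ 0.00000000e+00  0.00000000e+00  0.00000000e+00  1.00000000e+00]]
[[389.77643613   0.         325.92506691]
 [  0.         389.77643613 199.08886671]
 [  0.           0.           1.        ]] [[-8.92823767e-01 -3.18001384e-01  3.18968400e-01  2.46260762e+02]
 [-4.50387510e-01  6.36783224e-01 -6.25826028e-01  4.53331705e+02]
 [-4.10018341e-03 -7.02411735e-01 -7.11759048e-01  6.68364206e+02]
 [ 0.00000000e+00  0.00000000e+00  0.00000000e+00  1.00000000e+00]]
0.1 [ 174.33804379 -625.65500946  245.95251903] [[ 9.63265055e-01  2.68551974e-01 -5.20016613e-04]
 [ 2.68552447e-01 -9.63264065e-01  1.38719920e-03]
 [-1.28378232e-04 -1.47589225e-03 -9.99998903e-01]] 88.06275736364066
```

View pics/top0.png

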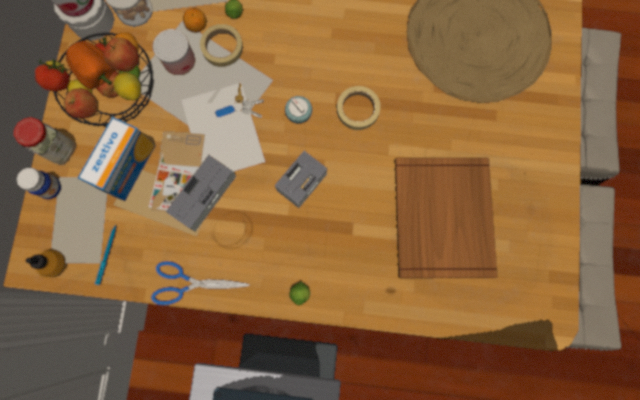

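View pics/scene0.png

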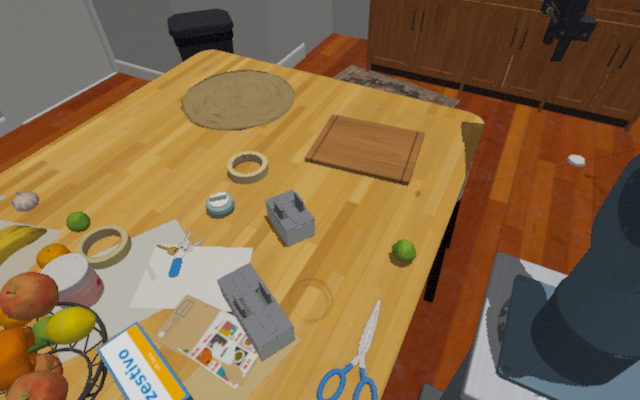

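The long box is near top pixel (201,193), the short one near (302,179) and the board near (446,217). I'll crop and enlarge for exact corners.

```bash
python3 - <<'E'
import cv2
a=cv2.imread("pics/top0.png");b=cv2.imread("pics/scene0.png")
cv2.imwrite("pics/c1.png",cv2.resize(a[140:240,150:250],None,fx=6,fy=6,interpolation=cv2.INTER_CUBIC))
cv2.imwrite("pics/c2.png",cv2.resize(b[255:365,205:305],None,fx=5,fy=5,interpolation=cv2.INTER_CUBIC))
E
```

```text
(no output)
```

View pics/c1.png

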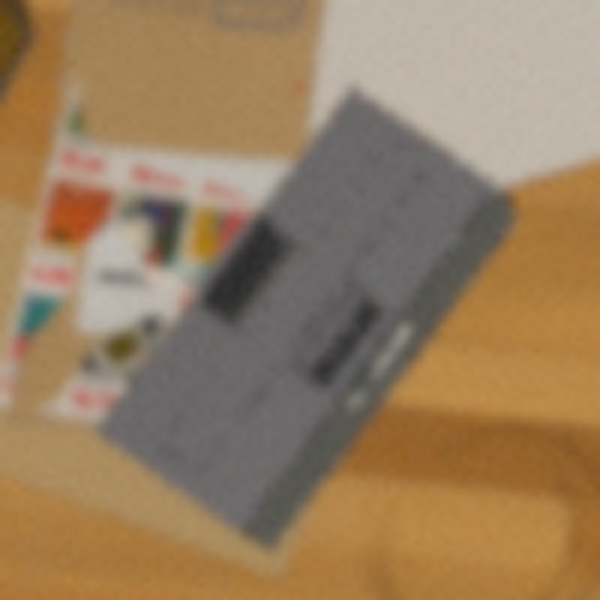

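View pics/c2.png

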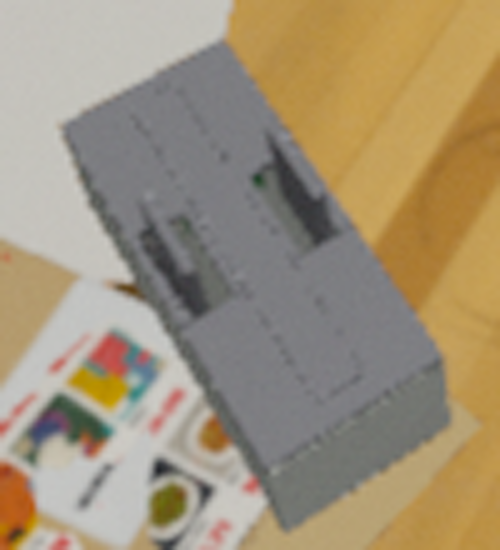

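Corners of the long lid are clear in both views: A (352,88), B (508,195), C (250,535), D (103,430) in c1, and A (62,125), B (225,40), C (440,360), D (272,472) in c2. Next I'll fit a rectangle of known size to both views, and one to the board corners (396,158), (489,158), (496,277), (398,277).

```bash
cat > h.py <<'E'
import numpy as np
from scipy.optimize import least_squares
from rig import env
def proj(n,P):
    p=env.camera_params(n);T=np.linalg.inv(p["pose"]);c=P@T[:3,:3].T+T[:3,3];u=c@p["intrinsics"].T
    return u[:,:2]/u[:,2:]
def fit(views,L,W,z,x0):
    q=np.array([[L,W],[L,-W],[-L,-W],[-L,W]])/2
    def r(x,split=None):
        c,s=np.cos(x[2]),np.sin(x[2]);P=np.c_[q@[[c,s],[-s,c]]+x[:2],np.full(4,z)]
        return np.concatenate([(proj(n,P)-v).ravel() for n,v in views.items()])
    o=least_squares(r,x0);return o.x,o.fun.round(1)
E
python3 - <<'E'
from h import *
t=(np.array([[352,88],[508,195],[250,535],[103,430]])+.5)/6-.5+[150,140]
s=(np.array([[62,125],[225,40],[440,360],[272,472]])+.5)/5-.5+[205,255]
b=np.array([[396,158],[489,158],[496,277],[398,277]])
for z in(54,):
  for v in({"top":t},{"scene":s},{"top":t,"scene":s}): print(fit(v,160,68,z,[350,150,-.5]))
print(fit({"top":b},280,220,14,[450,-400,0]))
S=env.get_state();R=S["orientation"];print("yaw tool x",np.arctan2(R[1,0],R[0,0]))
E
```

```text
(array([ 5.21113869e+02,  1.93601090e+02, -4.83641768e-01]), array([ 1.4,  0.1, -0.3, -1.4, -0.4,  0.5, -0.6,  0.8]))
(array([ 5.21149138e+02,  1.96931825e+02, -4.89233415e-01]), array([-0.4,  0.1,  0.1, -0.5,  1.4, -0.3, -1. ,  0.4]))
(array([ 5.21299417e+02,  1.95647768e+02, -4.88027686e-01]), array([ 0.6, -0.1, -1.1, -1.4, -1.5,  0.3, -1.6,  0.5, -0.1, -0.4,  0.3,
       -1. ,  1.7, -1. , -0.6, -0.4]))
(array([ 5.34425967e+02, -3.58731056e+02,  1.04165095e-01]), array([-0.9, -1.5,  0.2, -0.7,  0.7,  1.4, -0.1,  0.6]))
yaw tool x 0.2718899615031612
```

>>> creep_tool(
  deltas=[
    [[88,59,-6,0,-0.1],[88,59,-6,0,-0.1],[88,59,-6,0,-0.1],[88,59,-6,0,-0.1],[88,59,-6,0,-0.1],[88,59,-6,0,-0.1],[88,59,-6,0,-0.1],[88,59,-6,0,-0.1],[88,59,-6,0,-0.1],[88,59,-6,0,-0.1],[88,59,-6,0,-0.1],[88,59,-6,0,-0.1]],
  ],
  squeeze=6,
)

```text
time: 1.6
eef_pos: [578.8, -89.9, 246.4]
orientation: [[0.096, 0.995, -0.0], [0.995, -0.096, 0.0], [0.0, -0.0, -1.0]]
force: [0.7, 0.3, 1.1]
opening: 88.1
grasp_force: 0.0
```

```bash
cat >> h.py <<'E'
def go(x,y,z,yaw):
    S=env.get_state();R=S["orientation"];d=R.T@(np.array([x,y,z])-S["eef_pos"])
    w=np.arctan2(R[1,0],R[0,0]);t=-((yaw-w+np.pi/2)%np.pi-np.pi/2)
    print("t",S["time"],"tool d",d.round(1),"turn",t.round(3),"tilt",R[:,2].round(3),"q",np.round(S["qpos"],2),"F",S["force"].round(1),"open",S["opening"],S["grasp_force"])
E
python3 -c "
from h import *
go(521.2,195.5,150,-.488)"
```

```text
t 1.6 tool d [278.6 -84.6  96.5] turn -1.179 tilt [-0.  0. -1.] q [ 0.4   0.46 -0.43  1.69  0.22  1.03 -0.2 ] F [0.7 0.3 1.1] open 88.093262176197 0.0
```

>>> creep_tool(
  deltas=[
    [[88,55.7,-17,0,0],[88,55.7,-17,0,0],[88,55.7,-17,0,0],[88,55.7,-17,0,0],[88,55.7,-17,0,0],[88,0,0,0,-0.168],[88,0,0,0,-0.168],[88,0,0,19,-0.168],[88,0,0,19,-0.168],[88,0,0,19,-0.168],[88,0,0,19,-0.168],[88,0,0,19,-0.168]],
  ],
  quiet=true,
)

```text
ok
```

>>> creep_tool(
  deltas=[
    [[88,0,0,0,0],[88,0,0,0,0]],
  ],
  quiet=true,
)

```text
ok
```

```bash
python3 - <<'E'
from h import *; import cv2
go(521.2,195.5,66,-.488)
im=env.get_image("scene")[:,:,::-1];cv2.imwrite("pics/c3.png",cv2.resize(im[180:380,150:400],None,fx=3,fy=3,interpolation=cv2.INTER_CUBIC))
E
```

```text
t 3.35 tool d [ 1.4  1.1 86.2] turn -0.009 tilt [ 0.  0. -1.] q [ 0.09  0.61 -0.71  1.83  0.51  0.89  0.22] F [ 0.1  0.4 -0.2] open 87.93132961847095 0.0
```

View pics/c3.png

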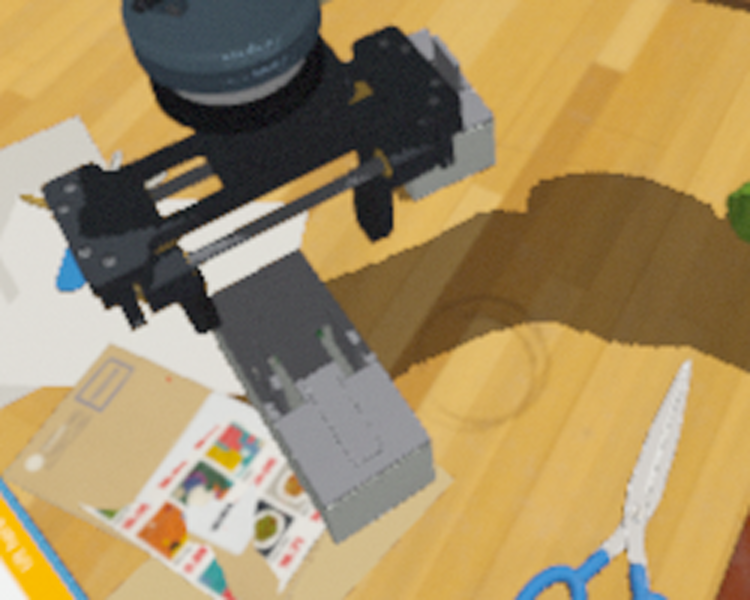

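The picture shows the gripper squarely above the lid with tabs between the open fingers, and the short box is clear below the gripper body. I'll descend and squeeze.

>>> creep_tool(
  deltas=[
    [[88,1.4,1.1,30,-0.009],[88,0,0,30,0],[88,0,0,20,0],[88,0,0,6,0],[88,0,0,0,0],[36,0,0,0,0],[36,0,0,0,0],[36,0,0,0,0],[36,0,0,0,0],[36,0,0,0,0]],
  ],
  squeeze=20,
)

```text
time: 4.65
eef_pos: [521.4, 195.9, 66.1]
orientation: [[-0.885, 0.466, 0.001], [0.466, 0.885, 0.001], [-0.001, 0.001, -1.0]]
force: [0.7, -0.1, 2.8]
opening: 40.3
grasp_force: 7.2
```

```bash
python3 -c "
from h import *
go(521.2,195.5,66,-.488)"
```

```text
t 4.65 tool d [ 0.  -0.4  0.1] turn 0.003 tilt [ 0.001  0.001 -1.   ] q [ 0.03  0.73 -0.63  1.87  0.62  0.74  0.13] F [ 0.7 -0.1  2.8] open 40.284385920560965 7.21301807781856
```

>>> creep_tool(
  deltas=[
    [[30,0,0,0,0],[30,0,0,0,0],[30,0,0,0,0],[30,0,0,0,0]],
  ],
  squeeze=30,
)

```text
time: 5.15
eef_pos: [521.7, 196.6, 66.3]
orientation: [[-0.885, 0.466, 0.002], [0.466, 0.885, 0.002], [-0.001, 0.003, -1.0]]
force: [3.3, 5.1, 3.8]
opening: 36.8
grasp_force: 30.0
```

>>> creep_tool(
  deltas=[
    [[30,0,0,-5,0],[30,0,0,-10,0],[30,0,0,-20,0],[30,0,0,-30,0],[30,0,0,-35,0],[30,0,0,-20,0],[30,0,0,0,0],[30,0,0,0,0]],
  ],
  squeeze=30,
)

```text
time: 6.15
eef_pos: [520.1, 194.5, 184.4]
orientation: [[-0.885, 0.466, -0.002], [0.466, 0.885, -0.001], [0.001, -0.002, -1.0]]
force: [0.2, 0.0, -1.2]
opening: 36.6
grasp_force: 30.0
```

```bash
python3 - <<'E'
from h import *; import cv2
go(534.4,-358.7,186,.104)
im=env.get_image("scene")[:,:,::-1];cv2.imwrite("pics/c4.png",cv2.resize(im[180:380,150:400],None,fx=3,fy=3,interpolation=cv2.INTER_CUBIC))
E
```

```text
t 6.15 tool d [-270.6 -482.8   -0.8] turn -0.589 tilt [-0.002 -0.001 -1.   ] q [ 0.12  0.57 -0.75  1.81  0.47  0.95  0.25] F [ 0.2  0.  -1.2] open 36.622087614317806 29.99990780997905
```

View pics/c4.png

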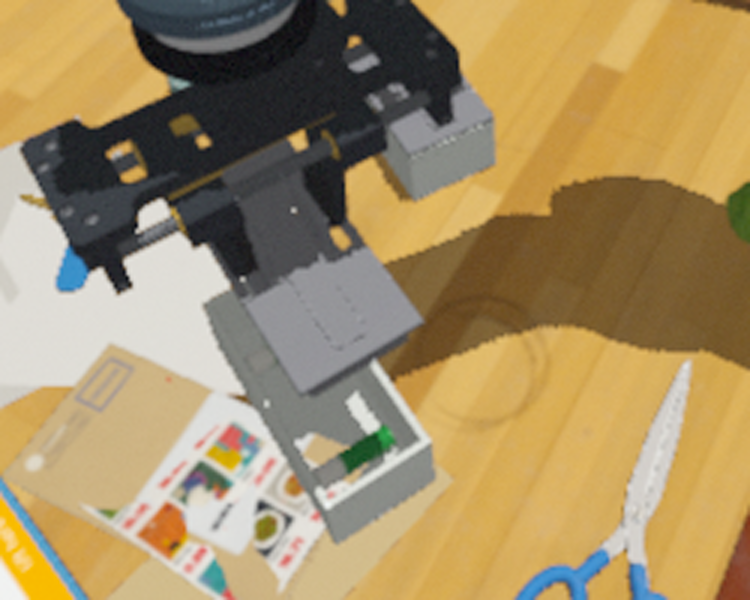

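The lid hangs level from the fingers with the white box open beneath it, and the short box is untouched. I'll carry it to the board.

>>> creep_tool(
  deltas=[
    [[30,-13.5,-24,0,0],[30,-24.5,-44,0,0],[30,-27,-48,0,0],[30,-27,-48,0,0],[30,-27,-48,0,0],[30,-27,-48,0,0],[30,-27,-48,0,0],[30,-27,-48,0,0],[30,-27,-48,0,0],[30,-27,-48,0,0],[30,-16.6,-30.8,0,0],[30,0,0,0,0]],
  ],
  quiet=true,
)

```text
ok
```

>>> creep_tool(
  deltas=[
    [[30,0,0,0,0],[30,0,0,0,0]],
  ],
  quiet=true,
)

```text
ok
```

```bash
python3 - <<'E'
from h import *; import cv2
go(534.4,-358.7,48,.104)
im=env.get_image("scene")[:,:,::-1];cv2.imwrite("pics/c5.png",cv2.resize(im[20:220,250:500],None,fx=3,fy=3,interpolation=cv2.INTER_CUBIC))
E
```

```text
t 7.95 tool d [ -0.3  -3.2 137.4] turn -0.586 tilt [-0.001  0.001 -1.   ] q [ 0.96  0.69 -0.66  1.58  0.47  1.04  1.26] F [-1.2  0.7 -1.5] open 36.706011257315524 29.999978658452164
```

View pics/c5.png

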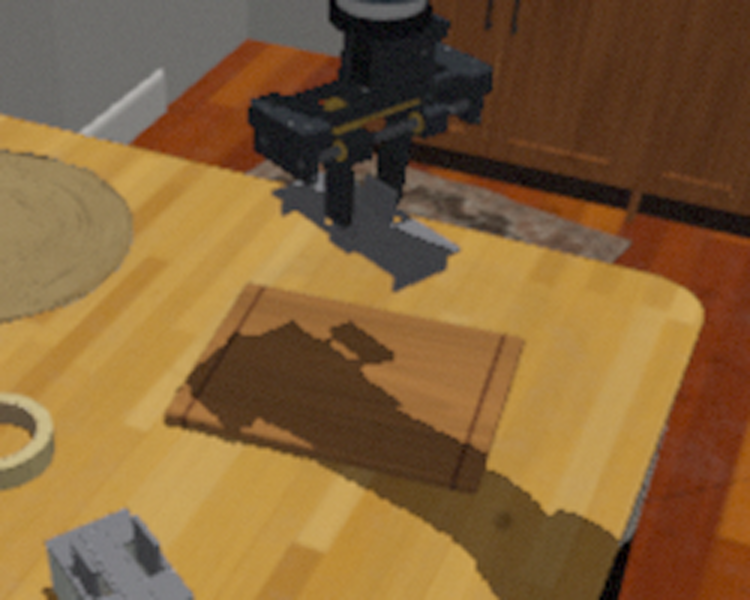

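The lid is held level over the middle of the board. I'll lower it, slowly at the end.

>>> creep_tool(
  deltas=[
    [[30,0,-3.2,20,0],[30,0,0,30,0],[30,0,0,30,0],[30,0,0,25,0],[30,0,0,15,0],[30,0,0,8,0],[30,0,0,4,0],[30,0,0,2,0],[30,0,0,0,0]],
  ],
)

```text
time: 9.12
eef_pos: [534.2, -361.0, 52.2]
orientation: [[-0.885, 0.466, 0.001], [0.466, 0.885, -0.001], [-0.001, -0.0, -1.0]]
force: [-0.4, -1.3, -0.9]
opening: 37.0
grasp_force: 30.0
```

>>> creep_tool(
  deltas=[
    [[30,0,0,1.5,0],[30,0,0,0,0]],
  ],
)

```text
time: 9.38
eef_pos: [533.9, -360.8, 50.3]
orientation: [[-0.885, 0.466, 0.0], [0.466, 0.885, -0.0], [-0.0, -0.0, -1.0]]
force: [-0.8, 0.5, -1.0]
opening: 36.7
grasp_force: 30.0
```

>>> creep_tool(
  deltas=[
    [[30,0,0,1.5,0],[30,0,0,0,0]],
  ],
)

```text
time: 9.62
eef_pos: [533.8, -360.7, 48.6]
orientation: [[-0.885, 0.466, -0.0], [0.466, 0.885, 0.0], [0.0, -0.0, -1.0]]
force: [-1.4, 0.3, -0.2]
opening: 37.1
grasp_force: 30.0
```

>>> creep_tool(
  deltas=[
    [[30,0,0,1,0],[30,0,0,0,0]],
  ],
)

```text
time: 9.88
eef_pos: [533.9, -360.7, 48.3]
orientation: [[-0.885, 0.466, -0.0], [0.466, 0.885, -0.0], [-0.0, -0.0, -1.0]]
force: [-2.0, 0.8, 4.8]
opening: 36.9
grasp_force: 30.0
```

Contact: the vertical force rose to +4.8 N at the expected height. Now I'll release gradually and retreat.

>>> creep_tool(
  deltas=[
    [[46,0,0,0,0],[54,0,0,0,0],[64,0,0,0,0],[88,0,0,0,0],[88,0,0,0,0],[88,0,0,0,0],[88,0,0,-10,0],[88,0,0,-30,0],[88,0,0,-50,0],[88,0,0,-50,0],[88,0,0,0,0],[88,0,0,0,0]],
  ],
)

```text
time: 11.38
eef_pos: [533.5, -360.8, 187.8]
orientation: [[-0.885, 0.466, -0.0], [0.466, 0.885, -0.0], [0.0, -0.0, -1.0]]
force: [0.4, 0.3, -0.7]
opening: 87.7
grasp_force: 0.0
```

```bash
python3 - <<'E'
from h import *; import cv2
a=env.get_image("top")[:,:,::-1];b=env.get_image("scene")[:,:,::-1]
f=lambda x:cv2.resize(x,(400,400),interpolation=cv2.INTER_CUBIC)
cv2.imwrite("pics/c6.png",np.hstack([f(a[120:300,350:530]),f(b[80:260,250:430])]))
E
```

```text
(no output)
```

View pics/c6.png

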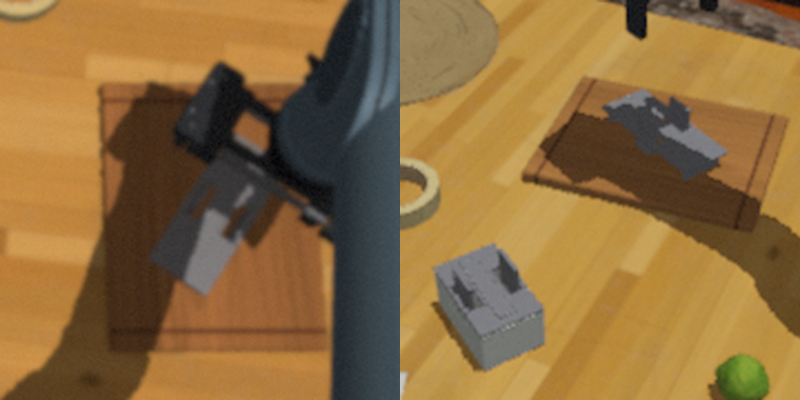

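The lid stands flat and upright in the middle of the board (scene panel, around (665,130)), clear of the gripper. The short box is shut in place.

```bash
python3 -c "
from rig import env
print(env.sign_off())"
```

```text
the job is handed in; nothing more can be done
None
```

I took the long box's lid off and set it down upright on the middle of the chopping board, left the short box alone, and handed the job in at about 11.5 s; the sign-off gave no verdict.

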